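# Put the sample jars into the holders of their size

## Task

Four lidded amber sample jars of four sizes stand about the lab bench; put each one upright and fully down into the blue holder made for its size, the smallest jar in the smallest holder and so on up to the largest. Set the jars down rather than dropping them, do not tip any over, and leave the glass beaker and the conical flask where they stand.

Things in the scene. Friction and masses are not known exactly. Their poses are not given: they have to be found in the camera images.
- jar_a: the smallest of four lidded sample jars: straight-sided round amber glass with a plain paper label and a flat white screw lid; lid diameter 30 mm, body diameter 28 mm, 64 mm high with its lid (lid 18 mm high), about 60 g. Loose, standing upright on the bench at the start. Origin: centre of its underside; z up along its axis.
- jar_b: the second smallest of four lidded sample jars: straight-sided round amber glass with a plain paper label and a flat white screw lid; lid diameter 41 mm, body diameter 39 mm, 72 mm high with its lid (lid 18 mm high), about 110 g. Loose, standing upright on the bench at the start. Origin: centre of its underside; z up along its axis.
- jar_c: the second largest of four lidded sample jars: straight-sided round amber glass with a plain paper label and a flat white screw lid; lid diameter 52 mm, body diameter 50 mm, 82 mm high with its lid (lid 18 mm high), about 190 g. Loose, standing upright on the bench at the start. Origin: centre of its underside; z up along its axis.
- jar_d: the largest of four lidded sample jars: straight-sided round amber glass with a plain paper label and a flat white screw lid; lid diameter 63 mm, body diameter 61 mm, 94 mm high with its lid (lid 18 mm high), about 300 g. Loose, standing upright on the bench at the start. Origin: centre of its underside; z up along its axis.
- holder_a: the smallest of four round blue plastic jar holders with a dark steel foot, fixed to the bench: an open cup 22 mm high, bore 36 mm, its mouth flared to about 52 mm (also its outer diameter) over the top 10 mm; inner floor 5 mm above the bench. Origin: centre of its underside, on the bench; z up.
- holder_b: the second smallest of four round blue plastic jar holders with a dark steel foot, fixed to the bench: an open cup 22 mm high, bore 47 mm, its mouth flared to about 63 mm (also its outer diameter) over the top 10 mm; inner floor 5 mm above the bench. Origin: centre of its underside, on the bench; z up.
- holder_c: the second largest of four round blue plastic jar holders with a dark steel foot, fixed to the bench: an open cup 22 mm high, bore 58 mm, its mouth flared to about 74 mm (also its outer diameter) over the top 10 mm; inner floor 5 mm above the bench. Origin: centre of its underside, on the bench; z up.
- holder_d: the largest of four round blue plastic jar holders with a dark steel foot, fixed to the bench: an open cup 22 mm high, bore 70 mm, its mouth flared to about 86 mm (also its outer diameter) over the top 10 mm; inner floor 5 mm above the bench. Origin: centre of its underside, on the bench; z up.
- beaker: open clear-glass beaker, 64 mm in diameter at the rim, 80 mm high, loose; a bystander. Origin: centre of its underside; z up.
- flask: conical clear-glass flask, 68 mm in diameter at the foot, narrowing to a 26 mm neck, 95 mm high, loose; a bystander. Origin: centre of its underside; z up.
Mind the look-alikes: they are no part of the job. What is shaped like the jar_a but pink or red is not meant.

How it is judged:
By the outcome, as a careful person would: the job done as asked, in the order asked, and still so for the second after the job is handed in, with the robot touching nothing.
It also fails if it takes over 115 s, if anything falls off the work surface, if the arm or the gripper's body presses on something with over 40 N, if the wrist force passes 120 N, or if a joint passes its speed limit or range.

## Robot

A 6-joint arm with a two-finger parallel gripper is mounted at the origin on the work surface. World frame = base frame: x ahead of the robot, y to its left, z up, the work surface at z = 0. Lengths are in m, angles in rad, forces in N, time in s.
With the tool pointing down it reaches from about 0.35 to 0.775 m from the base axis. Payload 5.5 kg.
Tool frame: the origin (TCP) lies on the centre line of the jaws, within the pads' length; the fingertips stand 11 mm ahead of it and the grasp point (between the pads) lies 8 mm behind it (env.tip_extent is the distance from the TCP to the fingertips, in m); z points along the fingers, y is the line along which they close (so a half turn about z gives the same grasp; the last joint's range is limited). The gripper opens to 85 mm and grips with 20 to 120 N. Pads are 22 mm wide; open, the fingers measure 114 mm over their backs; the gripper's body (76 mm by 85 mm) begins 54 mm behind the grasp point. The pads swing forward as they close: fully open they stand 13 mm farther back than shut.
Start: joints at [-1.274, 0.313, 0.046, 1.304, 0, 1.431], TCP at [0.243, -0.521, 0.242] pointing down, gripper open.
Joint ranges: [-2.76, 2.76], [-0.86, 1.69], [-1.03, 1.26], [-2.2, 2.34], [-1.47, 1.5], [-3.14, 3.14]. Speed limits (rad/s): [2.57, 2.57, 3.14, 3.14, 3.14, 3.14].

## Interface

Orientations are given as a unit quaternion [w, x, y, z].
In Python, from workcell import env gives the robot as it stands.
- The arm moves only by the shell command python3 -m jog 'ROWS' [FORCE]. ROWS is JSON, a list of rows, each a list of 5 numbers: the gripper's target within -1 to 1 (shut at 1, half-way at 0, fully open at -1), then the shift along the tool's x, y, z in m, then the turn about the tool's z in degrees. In form: [[fingers, tx, ty, tz, turn], ...]. A call has 1 to 5 rows; each row shifts and turns the commanded pose from where the row before left it, along the tool's axes as they then stand; what a row does not reach is not made up. A row lasts 1/12 s, in which the tool goes at most 41.7 mm and 7.16 degrees, less where a joint would pass 70% of its speed; a pose out of reach is approached as far as the arm can. A call is refused whole if a number of a shift passes 0.0417 or a number of a turn 7.16, either way. A call with a gripper value outside its range is refused whole. The fingers move at their own pace and stop on an object; FORCE is the grip in N (left out, the last holds). Time passes only in rows, so rows that do not move let the fingers close. It gives the time, the measured TCP pose, the force, the opening and the grip force at its end, in the units of the state.
- env.get_state(): the state, without advancing time (a new reading comes with each control period).
- env.read_camera(name): name is "scene" or "top"; returns a dict with "img" (420x560x3 uint8, red, green, blue), "fov_y" (degrees; the focal length in pixels is half the picture's height over the tangent of half this angle, whatever the lens; pixels are square), "cx", "cy" (the principal point, pixels), "D" ([k1, k2, p1, p2, k3] as OpenCV has them; the pictures are not rectified), "T" (4x4, takes a point from camera to world coordinates). Camera axes: x right, y up, looking along -z (the intrinsics and any distortion apply to the point x, -y, -z); pixel columns grow to the right and rows downward; lengths in m; the calibration is good to about 2 mm. A picture is of the moment at which its call begins. There is no depth.
- env.hand_in(): hands the job in; it is judged then, once.
The state is a dict: "clock": time; "joint_pos": joint angles; "qvel": joint speeds; "tau": joint torques, N m; "tcp_pos": TCP position; "orientation": TCP orientation; "wrist_force": force on the tool from outside, world axes, zero at the start; "ft_torque": the same for the moment, N m; "finger_gap": finger opening in m; "grip_force": force on a finger pad.
Only numpy, scipy, OpenCV 4.12 (cv2) and the standard library are available. Lean on these libraries where they do the work, as an engineer would, in place of code of your own. Each camera call takes 0.05 s, during which the arm holds its last target. There are 200 camera calls.

## Working session

There is one attempt and no reset: what is moved stays moved. The work goes in short steps, Python scripts to look and compute and a shell command to move; the robot and the scene stay as the last step left them, time stands still between calls to the robot, and variables do not carry over. Pictures are saved under pics/ and viewed, at most 14 in all, crops included, and the job is handed in when it is done.

```bash
mkdir -p pics; cat > h.py <<'E'
import numpy as np,cv2
from workcell import env
def cam(n):
    c=env.read_camera(n); f=210/np.tan(np.radians(c["fov_y"])/2)
    c["K"]=np.array([[f,0,c["cx"]],[0,f,c["cy"]],[0,0,1.]]); c["D"]=np.array(c["D"],float); c["T"]=np.array(c["T"]); return c
def ray(c,uv,z):
    p=cv2.undistortPoints(np.array(uv,float).reshape(-1,1,2),c["K"],c["D"]).reshape(-1,2)
    d=np.c_[p[:,0],-p[:,1],-np.ones(len(p))]@c["T"][:3,:3].T; o=c["T"][:3,3]
    return (o+d*((z-o[2])/d[:,2])[:,None])[:,:2]
def proj(c,P):
    q=(np.array(P,float)-c["T"][:3,3])@c["T"][:3,:3]; q=q*[1,-1,-1]
    return cv2.projectPoints(q,np.zeros(3),np.zeros(3),c["K"],c["D"])[0].reshape(-1,2)
E
python3 - <<'E'
from h import *
for n in("top","scene"):
    c=cam(n); cv2.imwrite(f"pics/{n}0.png",cv2.resize(c["img"][:,:,::-1],(800,600)))
    print(n,c["T"].round(3).tolist(),c["K"].round(1).tolist(),c["D"])
print(env.get_state(),env.tip_extent)
E
```

```text
top [[0.016, 0.987, -0.158, 0.379], [-1.0, 0.019, 0.018, 0.006], [0.021, 0.158, 0.987, 0.927], [0.0, 0.0, 0.0, 1.0]] [[381.7, 0.0, 278.8], [0.0, 381.7, 204.5], [0.0, 0.0, 1.0]] [-0.09748932  0.          0.          0.          0.        ]
scene [[0.756, -0.397, 0.521, 1.006], [0.655, 0.469, -0.592, -0.55], [-0.01, 0.789, 0.614, 0.624], [0.0, 0.0, 0.0, 1.0]] [[443.2, 0.0, 286.4], [0.0, 443.2, 205.7], [0.0, 0.0, 1.0]] [-0.01827242  0.          0.          0.          0.        ]
{'clock': 0.1, 'joint_pos': array([-1.27357607e+00,  3.13953973e-01,  4.51148180e-02,  1.30360591e+00,
       -3.12530903e-05,  1.43122333e+00]), 'qvel': array([-0.00055117, -0.00213691,  0.0014586 , -0.00052454,  0.00071165,
        0.00044106]), 'tau': array([ 3.55831129e-03, -4.81728601e+01,  2.99242830e+01,  1.27096570e-02,
       -9.17574744e-05, -3.60850336e-06]), 'tcp_pos': array([ 0.24311556, -0.520601  ,  0.24149081]), 'orientation': array([-8.20577612e-04,  9.76245763e-01,  2.16664558e-01, -8.04904082e-05]), 'wrist_force': array([-0.01934256,  0.53101557,  0.22777117]), 'ft_torque': array([-0.03533634, -0.01923297,  0.07250536]), 'grip_force': 0.0, 'finger_gap': 0.08527629981605224} 0.011
```

View pics/top0.png

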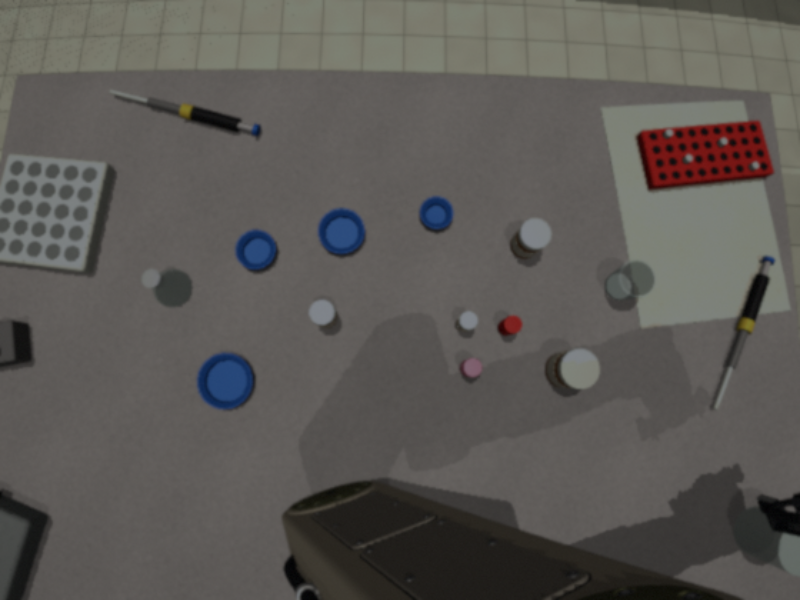

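View pics/scene0.png

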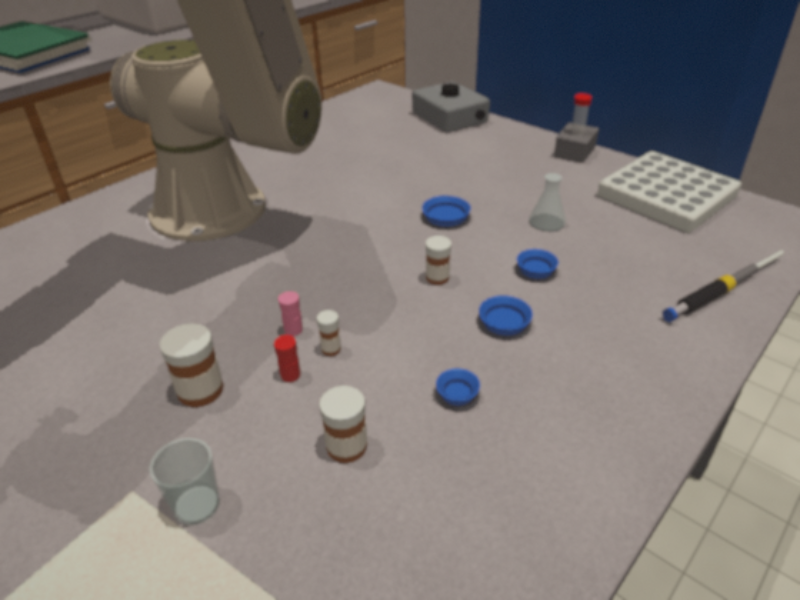

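The top view (800 px scale) shows these positions:
- **Jars (white lids):** d at (578,370), c at (534,236), b at (322,312), a at (468,321).
- **Look-alikes of jar_a:** red at (511,325) and pink at (472,368). Only the white-lidded amber one at (468,321) fits.
- **Holders:** d at (226,381), c at (342,232), b at (257,250), a at (436,214).
- **Bystanders:** beaker at about (620,285), flask at about (152,280).

Next I'll measure these and confirm with a crop.

```bash
cat > m.py <<'E'
from h import *
J=dict(a=(.030,.064),b=(.041,.072),c=(.052,.082),d=(.063,.094)); H=dict(a=.052,b=.063,c=.074,d=.086)
def blob(m,uv,mind=30):
    cs,_=cv2.findContours(m,cv2.RETR_EXTERNAL,cv2.CHAIN_APPROX_NONE)
    cs=[k for k in cs if cv2.contourArea(k)>mind]
    return min(cs,key=lambda k:np.hypot(*(k.reshape(-1,2).mean(0)-uv)))
def circ(P):
    A=np.c_[2*P,np.ones(len(P))]; s=np.linalg.lstsq(A,(P**2).sum(1),rcond=None)[0]
    return s[:2],2*np.sqrt(s[2]+s[:2]@s[:2])
E
python3 - <<'E'
from m import *
c=cam("top"); s=cam("scene")
js=dict(a=(468,321),b=(322,312),c=(534,236),d=(578,370)); hs=dict(a=(436,214),b=(257,250),c=(342,232),d=(226,381))
im=c["img"]; im2=s["img"].copy(); imt=im.copy()
hsv=cv2.cvtColor(im,cv2.COLOR_RGB2HSV)
blue=cv2.inRange(hsv,(100,130,40),(130,255,255))
th=np.linspace(0,2*np.pi,40)
def draw(x,y,r,z):
    P=np.c_[x+r*np.cos(th),y+r*np.sin(th),np.full(40,z)]
    for C,I in((c,imt),(s,im2)): cv2.polylines(I,[proj(C,P).round().astype(int)],True,(0,255,0),1)
for k in "abcd":
    u=np.array(hs[k])*.7
    P=ray(c,blob(blue,u).reshape(-1,2),.022); ctr,D=circ(P); print("holder",k,ctr.round(4),D.round(4),"want",H[k]); draw(*ctr,H[k]/2,.022)
for k in "abcd":
    u=(np.array(js[k])*.7).astype(int); g=im.astype(int)
    lid=np.median(im[u[1]-1:u[1]+2,u[0]-1:u[0]+2].reshape(-1,3),0)
    bg=np.array([95,88,88]); 
    m=(np.minimum(g.min(2),255)>.62*lid.min()).astype(np.uint8)*255
    m=cv2.morphologyEx(m,cv2.MORPH_OPEN,np.ones((3,3)))
    P=ray(c,blob(m,u).reshape(-1,2),J[k][1]); ctr,D=circ(P); print("jar",k,lid,ctr.round(4),D.round(4),"want",J[k][0]); draw(*ctr,J[k][0]/2,J[k][1])
cv2.imwrite("pics/o1.png",cv2.resize(imt[130:300,130:440,::-1],None,fx=2.5,fy=2.5,interpolation=2))
cv2.imwrite("pics/o2.png",cv2.resize(im2[120:340,100:400,::-1],None,fx=2.6,fy=2.6,interpolation=2))
E
```

```text
holder a [ 0.6643 -0.073 ] 0.0552 want 0.052
holder b [0.5931 0.2349] 0.0661 want 0.063
holder c [0.6282 0.0898] 0.077 want 0.074
holder d [0.3709 0.2735] 0.0892 want 0.086
jar a [127. 131. 138.] [ 0.6414 -0.0176] 1.293 want 0.03
jar b [127. 132. 138.] [ 0.639  -0.0174] 1.281 want 0.041
jar c [127. 131. 135.] [ 0.6359 -0.0171] 1.266 want 0.052
jar d [126. 130. 121.] [ 0.6223 -0.017 ] 1.2589 want 0.063
```

View pics/o1.png

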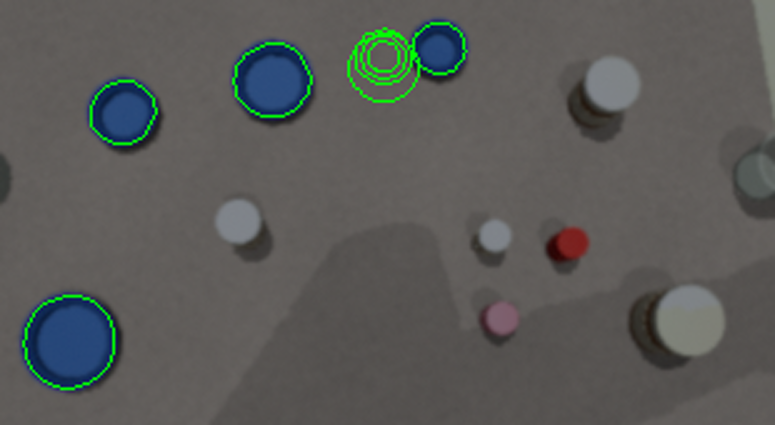

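View pics/o2.png

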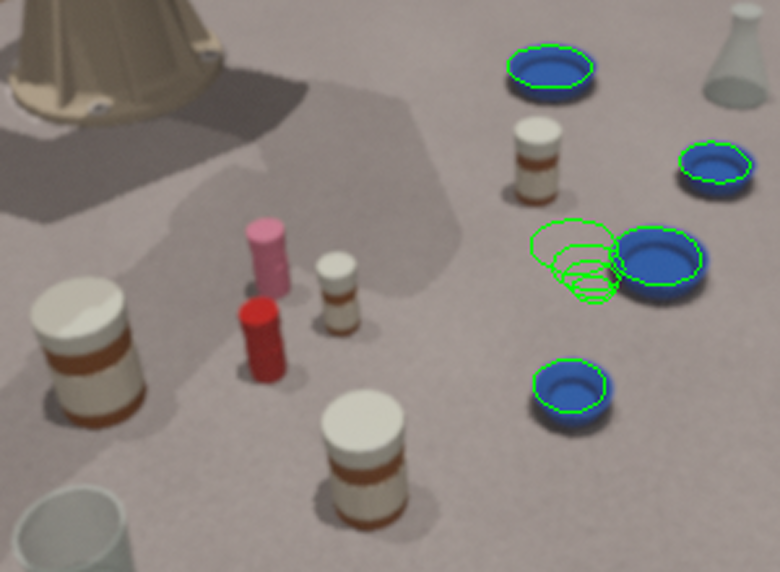

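The crops confirm jar_a: white lid, paper label and amber band, at o1 (494,236), next to the red and pink decoys. The jar mask failed because it took in the table, so I'll restrict it to a local window and check against the scene view.

```bash
cat >> m.py <<'E'
def lidtop(c,uv,d,h):
    g=cv2.GaussianBlur(c["img"],(3,3),0).astype(int).min(2); u=np.round(uv).astype(int); r=35
    y0,x0=u[1]-r,u[0]-r; w=g[y0:u[1]+r,x0:u[0]+r].astype(np.uint8)
    t,m=cv2.threshold(w,105,255,0)
    m=cv2.morphologyEx(m,cv2.MORPH_OPEN,np.ones((3,3)))
    k=blob(m,np.array([r,r])).reshape(-1,2)+[x0,y0]
    return circ(ray(c,k,h))
def bluec(c,uv,k):
    m=cv2.inRange(cv2.cvtColor(c["img"],cv2.COLOR_RGB2HSV),(100,130,40),(130,255,255))
    return blob(m,np.array(uv)).reshape(-1,2)
E
python3 - <<'E'
from m import *
c=cam("top"); s=cam("scene")
js=dict(a=(468,321),b=(322,312),c=(534,236),d=(578,370))
th=np.linspace(0,2*np.pi,40); im2=s["img"].copy(); imt=c["img"].copy()
for k in "abcd":
    d,h=J[k]; ctr,D=lidtop(c,np.array(js[k])*.7,d,h); print("jar",k,ctr.round(4),D.round(4),d)
    P=np.c_[ctr[0]+d/2*np.cos(th),ctr[1]+d/2*np.sin(th)]
    for z in (h,0):
      r=d/2
      for C,I in((c,imt),(s,im2)): cv2.polylines(I,[proj(C,np.c_[P,np.full(40,z)]).round().astype(int)],True,(0,255,0),1)
# rough bystanders
print("flask neck",ray(c,np.array([[152,278]])*.7,.095),"beaker rim/foot",ray(c,np.array([[638,278]])*.7,.08),ray(c,np.array([[620,288]])*.7,.0))
print("red,pink",ray(c,np.array([[511,325],[472,368]])*.7,.064))
# holder offsets in scene: bbox of blue (includes side wall) -> leftmost/rightmost
a=cv2.resize(imt[130:300,130:440,::-1],None,fx=1.7,fy=1.7); b=cv2.resize(im2[120:340,100:400,::-1],None,fx=1.35,fy=1.35,interpolation=2)
w=max(a.shape[1],b.shape[1]); f=lambda i:cv2.copyMakeBorder(i,0,0,0,w-i.shape[1],0)
cv2.imwrite("pics/o3.png",np.vstack([f(a),f(b)]))
E
```

```text
jar a [ 0.4756 -0.1227] 0.0271 0.03
jar b [0.4827 0.1128] 0.0381 0.041
jar c [ 0.6169 -0.2302] 0.0491 0.052
jar d [ 0.3997 -0.2919] 0.0577 0.063
flask neck [[0.52716072 0.37824931]] beaker rim/foot [[ 0.54538004 -0.39912137]] [[ 0.5423306  -0.40290355]]
red,pink [[ 0.46726248 -0.19104498]
 [ 0.39805379 -0.12788543]]
```

View pics/o3.png

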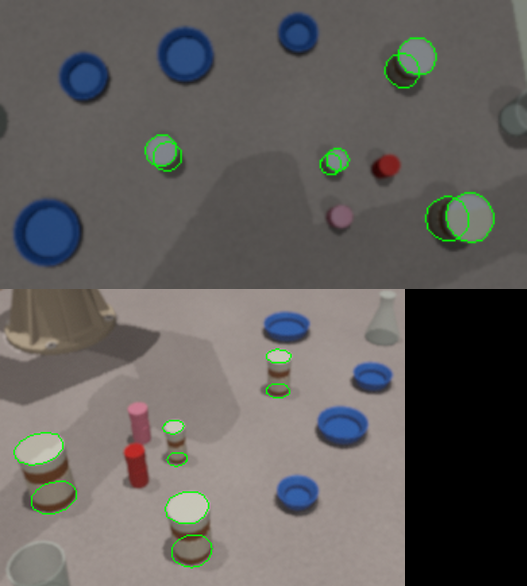

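The overlay circles land on the lids and feet in both views, to within about 2 mm. I'll turn the tool to yaw 90° so that tx=+y, ty=+x and tz=−z, then start with jar d.

```bash
cat > go.py <<'E'
import sys,numpy as np
from scipy.spatial.transform import Rotation as R
from workcell import env
s=env.get_state(); q=s["orientation"]; M=R.from_quat([q[1],q[2],q[3],q[0]]).as_matrix()
print("t",round(s["clock"],2),"tcp",s["tcp_pos"].round(4),"yaw",np.degrees(np.arctan2(M[1,0],M[0,0])).round(2),"zz",M[2,2].round(4),"F",s["wrist_force"].round(1),"gap",round(s["finger_gap"],4),"grip",round(s["grip_force"],1))
if len(sys.argv)>1: print("tool shift",(M.T@(np.array(sys.argv[1:4],float)-s["tcp_pos"])).round(4))
E
R='[-1,0,0,0,-6.5]'
python3 -m jog '[[-1,0,0,0,-6.5],[-1,0,0,0,-6.5],[-1,0,0,0,-6.5],[-1,0,0,0,-6.5],[-1,0,0,0,-6.5]]' 40
python3 -m jog '[[-1,0,0,0,-6.5],[-1,0,0,0,-6.5],[-1,0,0,0,-6.5],[-1,0,0,0,-6.5],[-1,0,0,0,-6.5]]'
python3 -m jog '[[-1,0,0,0,0],[-1,0,0,0,0]]'
python3 go.py .3997 -.2919 .16
```

```text
clock: 0.72
tcp_pos: [0.2432, -0.521, 0.2422]
orientation: [-0.0, 0.875, 0.484, 0.0]
wrist_force: [1.1, -0.2, -0.5]
finger_gap: 0.0852
grip_force: 0.0
clock: 1.13
tcp_pos: [0.2432, -0.521, 0.2422]
orientation: [-0.0, 0.705, 0.709, 0.0]
wrist_force: [0.1, -0.9, -0.6]
finger_gap: 0.0855
grip_force: 0.0
clock: 1.3
tcp_pos: [0.2432, -0.521, 0.2423]
orientation: [-0.0, 0.708, 0.706, 0.0]
wrist_force: [-1.2, -0.1, -0.3]
finger_gap: 0.0852
grip_force: 0.0
t 1.3 tcp [ 0.2432 -0.521   0.2423] yaw 89.85 zz -1.0 F [-1.2 -0.1 -0.3] gap 0.0852 grip 0.0
tool shift [0.2295 0.1558 0.0823]
```

```bash
python3 -m jog '[[-1,0.023,0.0156,0.008,0],[-1,0.023,0.0156,0.008,0],[-1,0.023,0.0156,0.008,0],[-1,0.023,0.0156,0.008,0],[-1,0.023,0.0156,0.008,0]]' >/dev/null
python3 -m jog '[[-1,0.023,0.0156,0.008,0],[-1,0.023,0.0156,0.008,0],[-1,0.023,0.0156,0.008,0],[-1,0.023,0.0156,0.008,0],[-1,0.023,0.0156,0.008,0]]' >/dev/null
python3 -m jog '[[-1,0,0,0,0],[-1,0,0,0,0]]' >/dev/null
python3 go.py .3997 -.2919 .066
python3 - <<'E'
from h import *
c=cam("scene"); cv2.imwrite("pics/s1.png",cv2.resize(c["img"][150:400,0:330,::-1],None,fx=2.2,fy=2.2))
E
```

```text
t 2.3 tcp [ 0.3995 -0.2896  0.162 ] yaw 90.06 zz -1.0 F [ 0.9 -0.1 -0. ] gap 0.0854 grip 0.0
tool shift [-0.0023  0.0003  0.096 ]
```

View pics/s1.png

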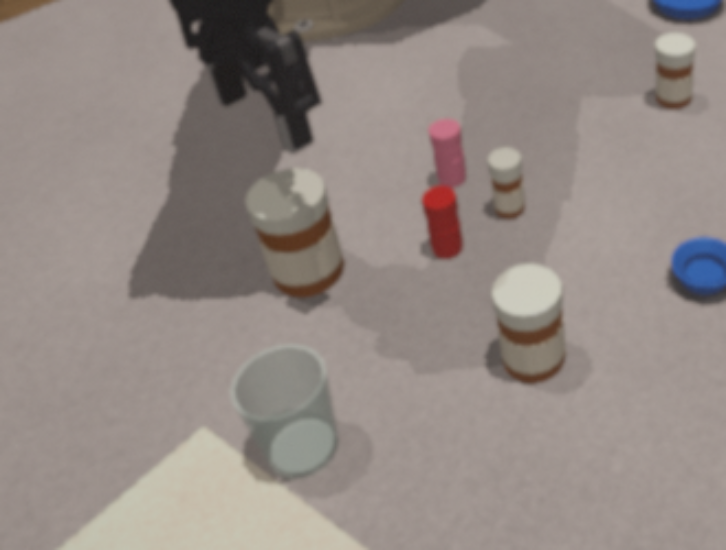

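The gripper is over jar d: near finger at (297,140), lid at (288,195), with fingers along world x. Next I descend and close.

```bash
python3 -m jog '[[-1,-0.0023,0,0.02,0],[-1,0,0,0.02,0],[-1,0,0,0.02,0],[-1,0,0,0.018,0],[-1,0,0,0.01,0]]' 40 >/dev/null
python3 -m jog '[[-1,0,0,0.008,0],[-1,0,0,0,0]]' ; python3 go.py .3997 -.2919 .066
python3 -m jog '[[1,0,0,0,0],[1,0,0,0,0],[1,0,0,0,0],[1,0,0,0,0],[1,0,0,0,0]]' >/dev/null
python3 -m jog '[[1,0,0,0,0],[1,0,0,0,0],[1,0,0,0,0],[1,0,0,0,0],[1,0,0,0,0]]'; python3 go.py .3997 -.2919 .17
```

```text
clock: 2.93
tcp_pos: [0.3983, -0.2935, 0.0653]
orientation: [-0.001, 0.708, 0.707, -0.0]
wrist_force: [-0.7, 1.1, 0.9]
finger_gap: 0.0851
grip_force: 0.0
t 2.93 tcp [ 0.3983 -0.2935  0.0653] yaw 89.92 zz -1.0 F [-0.7  1.1  0.9] gap 0.0851 grip 0.0
tool shift [ 0.0016  0.0014 -0.0007]
clock: 3.77
tcp_pos: [0.3999, -0.2941, 0.0675]
orientation: [0.001, 0.707, 0.707, -0.0]
wrist_force: [0.2, -1.5, 6.9]
finger_gap: 0.0618
grip_force: 43.8
t 3.77 tcp [ 0.3999 -0.2941  0.0675] yaw 90.03 zz -1.0 F [ 0.2 -1.5  6.9] gap 0.0618 grip 43.8
tool shift [ 0.002  -0.     -0.1025]
```

```bash
python3 -m jog '[[1,0,0,-0.01,0],[1,0,0,-0.02,0],[1,0,0,-0.025,0],[1,0,0,-0.025,0],[1,0,0,-0.02,0]]' >/dev/null
python3 -m jog '[[1,0,0,0,0],[1,0,0,0,0]]'>/dev/null; python3 go.py .3709 .2735 .166
python3 - <<'E'
from h import *
c=cam("scene"); cv2.imwrite("pics/s2.png",cv2.resize(c["img"][80:330,0:330,::-1],None,fx=2.0,fy=2.0))
E
```

```text
t 4.35 tcp [ 0.3996 -0.2936  0.1671] yaw 90.04 zz -1.0 F [-1.3  0.3 -3.8] gap 0.0618 grip 45.3
tool shift [ 5.671e-01 -2.830e-02  2.000e-04]
```

View pics/s2.png

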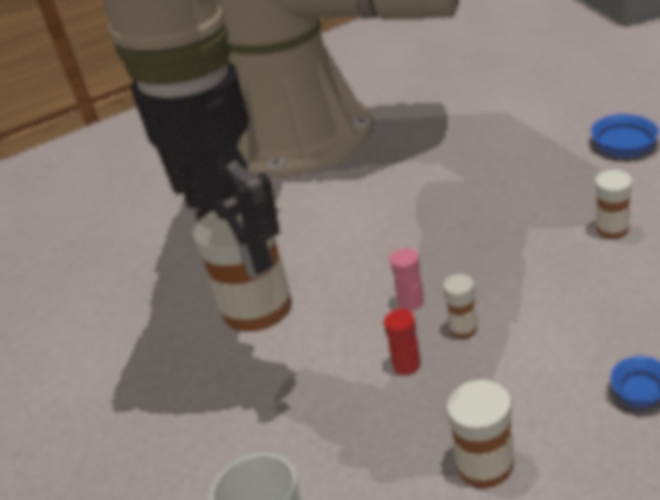

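Jar d is held upright and clear of the bench. Next I carry it over holder d.

```bash
python3 -m jog '[[1,0.01,0,0,0],[1,0.02,0,0,0],[1,0.03,-0.001,0,0],[1,0.03,-0.001,0,0],[1,0.03,-0.001,0,0]]' >/dev/null
python3 -m jog '[[1,0.03,-0.002,0,0],[1,0.03,-0.002,0,0],[1,0.03,-0.002,0,0],[1,0.03,-0.002,0,0],[1,0.03,-0.002,0,0]]' >/dev/null
python3 -m jog '[[1,0.03,-0.002,0,0],[1,0.03,-0.002,0,0],[1,0.03,-0.002,0,0],[1,0.03,-0.002,0,0],[1,0.03,-0.002,0,0]]' >/dev/null
python3 -m jog '[[1,0.03,-0.002,0,0],[1,0.03,-0.002,0,0],[1,0.03,-0.002,0,0],[1,0.03,-0.0013,0,0],[1,0.02,0,0,0]]' >/dev/null
python3 -m jog '[[1,0.006,0,0,0],[1,0,0,0,0],[1,0,0,0,0]]'>/dev/null; python3 go.py .3709 .2735 .072
python3 - <<'E'
from h import *
c=cam("scene"); cv2.imwrite("pics/s3.png",cv2.resize(c["img"][30:230,200:450,::-1],None,fx=2.4,fy=2.4))
E
```

```text
t 6.32 tcp [0.3672 0.2721 0.165 ] yaw 90.08 zz -1.0 F [ 0.3 -0.2 -3.3] gap 0.0621 grip 45.2
tool shift [0.0016 0.004  0.093 ]
```

View pics/s3.png

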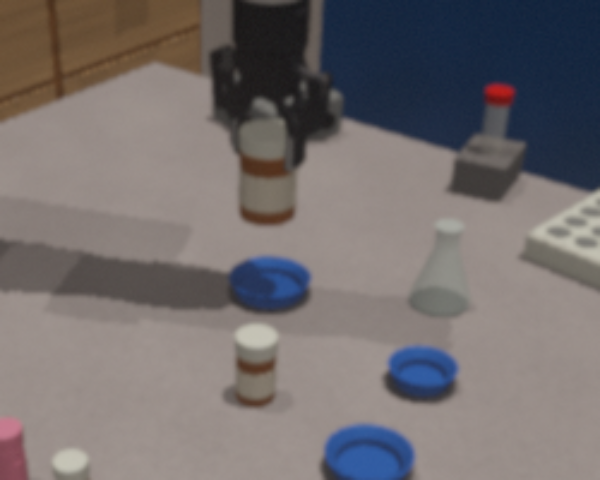

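```bash
python3 -m jog '[[1,0.001,0.002,0.01,0],[1,0,0,0.02,0],[1,0,0,0.02,0],[1,0,0,0.015,0],[1,0,0,0.01,0]]' >/dev/null
python3 -m jog '[[1,0,0,0.005,0],[1,0,0,0.004,0],[1,0,0,0.003,0],[1,0,0,0,0],[1,0,0,0,0]]' >/dev/null; python3 go.py .3709 .2735 .0713
python3 -m jog '[[1,0,0,0.003,0],[1,0,0,0.003,0],[1,0,0,0,0],[1,0,0,0,0]]' >/dev/null;  python3 go.py .3709 .2735 .0713
```

```text
t 7.2 tcp [0.371  0.2737 0.0796] yaw 90.01 zz -1.0 F [-0.1  1.1 -3.3] gap 0.0619 grip 45.1
tool shift [-0.0002 -0.0001  0.0083]
t 7.53 tcp [0.3705 0.2737 0.0732] yaw 90.03 zz -1.0 F [-0.2  0.4 -3. ] gap 0.0618 grip 45.1
tool shift [-0.0002  0.0004  0.0019]
```

```bash
python3 -m jog '[[1,0,0,0.001,0],[1,0,0,0,0],[1,0,0,0,0]]' >/dev/null;  python3 go.py
python3 -m jog '[[1,0,0,0.001,0],[1,0,0,0,0],[1,0,0,0,0]]' >/dev/null;  python3 go.py
```

```text
t 7.78 tcp [0.3707 0.2739 0.0726] yaw 90.03 zz -1.0 F [-0.6  0.7  0.6] gap 0.0618 grip 45.3
t 8.03 tcp [0.3709 0.274  0.0725] yaw 90.04 zz -1.0 F [-2.7 -1.3  8.9] gap 0.0621 grip 46.1
```

Contact at the floor height. Release, rise, and move over jar b.

```bash
python3 -m jog '[[-1,0,0,0,0],[-1,0,0,0,0],[-1,0,0,0,0],[-1,0,0,0,0],[-1,0,0,0,0]]' >/dev/null;  python3 go.py
python3 -m jog '[[-1,0,0,-0.01,0],[-1,0,0,-0.02,0],[-1,0,0,-0.03,0],[-1,0,0,-0.03,0],[-1,0,0,-0.01,0]]' >/dev/null
python3 -m jog '[[-1,-0.015,0.0112,0,0],[-1,-0.029,0.0201,0,0],[-1,-0.029,0.0201,0,0],[-1,-0.029,0.0201,0,0],[-1,-0.029,0.0201,0,0]]' >/dev/null
python3 -m jog '[[-1,-0.029,0.0202,0,0],[-1,0,0,0,0],[-1,0,0,0,0]]' >/dev/null;  python3 go.py .4827 .1128 .05
python3 - <<'E'
from h import *
c=cam("scene"); cv2.imwrite("pics/s4.png",cv2.resize(c["img"][30:230,200:450,::-1],None,fx=2.4,fy=2.4))
E
```

```text
t 8.45 tcp [0.3706 0.2737 0.0712] yaw 90.03 zz -1.0 F [-0.9 -0.  -0.4] gap 0.0852 grip 0.0
t 9.53 tcp [0.4831 0.1122 0.1705] yaw 89.81 zz -1.0 F [ 0.3  0.6 -0.5] gap 0.085 grip 0.0
tool shift [ 0.0006 -0.0003  0.1205]
```

View pics/s4.png

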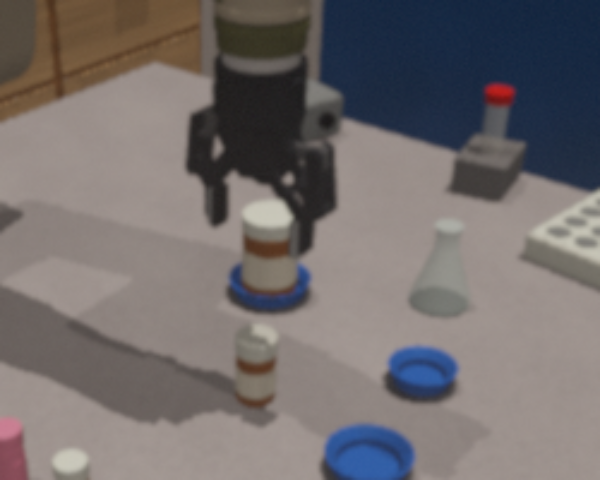

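Jar d stands upright in holder d at (268,250), and the gripper is over jar b at (255,365). Next I grasp b and lift it.

```bash
python3 -m jog '[[-1,0,0,0.015,0],[-1,0,0,0.03,0],[-1,0,0,0.03,0],[-1,0,0,0.025,0],[-1,0,0,0.015,0]]' >/dev/null
python3 -m jog '[[-1,0,0,0.006,0],[-1,0,0,0,0],[-1,0,0,0,0]]' >/dev/null;  python3 go.py .4827 .1128 .05
python3 -m jog '[[1,0,0,0,0],[1,0,0,0,0],[1,0,0,0,0],[1,0,0,0,0],[1,0,0,0,0]]' >/dev/null
python3 -m jog '[[1,0,0,0,0],[1,0,0,0,0],[1,0,0,0,0],[1,0,0,0,0],[1,0,0,0,0]]'>/dev/null; python3 go.py
python3 -m jog '[[1,0,0,-0.01,0],[1,0,0,-0.02,0],[1,0,0,-0.025,0],[1,0,0,-0.025,0],[1,0,0,-0.02,0]]' >/dev/null
python3 -m jog '[[1,0,0,0,0],[1,0,0,0,0]]'>/dev/null; python3 go.py .5931 .2349 .15
```

```text
t 10.25 tcp [0.4822 0.1145 0.0507] yaw 90.11 zz -1.0 F [ 0.5 -0.3  0.4] gap 0.086 grip 0.0
tool shift [-0.0017  0.0005  0.0007]
t 11.08 tcp [0.4833 0.1137 0.0513] yaw 90.01 zz -1.0 F [-1.1  0.3  5.6] gap 0.04 grip 39.7
t 11.67 tcp [0.4834 0.1137 0.1517] yaw 90.02 zz -1.0 F [ 0.  -0.1 -1.5] gap 0.0396 grip 40.5
tool shift [0.1211 0.1098 0.0021]
```

```bash
python3 -m jog '[[1,0.01,0.009,0,0],[1,0.025,0.0225,0,0],[1,0.025,0.0225,0,0],[1,0.025,0.0225,0,0],[1,0.02,0.019,0,0]]' >/dev/null
python3 -m jog '[[1,0.0165,0.0145,0,0],[1,0,0,0,0],[1,0,0,0.03,0],[1,0,0,0.03,0],[1,0,0,0.015,0]]' >/dev/null
python3 -m jog '[[1,0,0,0.008,0],[1,0,0,0.004,0],[1,0,0,0,0],[1,0,0,0,0],[1,0,0,0,0]]' >/dev/null; python3 go.py .5931 .2358 .056
python3 - <<'E'
from h import *
c=cam("scene"); cv2.imwrite("pics/s5.png",cv2.resize(c["img"][30:270,250:550,::-1],None,fx=2.2,fy=2.2))
E
```

```text
t 12.92 tcp [0.5916 0.235  0.0632] yaw 90.02 zz -1.0 F [-2.2  0.8  2.5] gap 0.0397 grip 41.1
tool shift [0.0008 0.0015 0.0072]
```

View pics/s5.png

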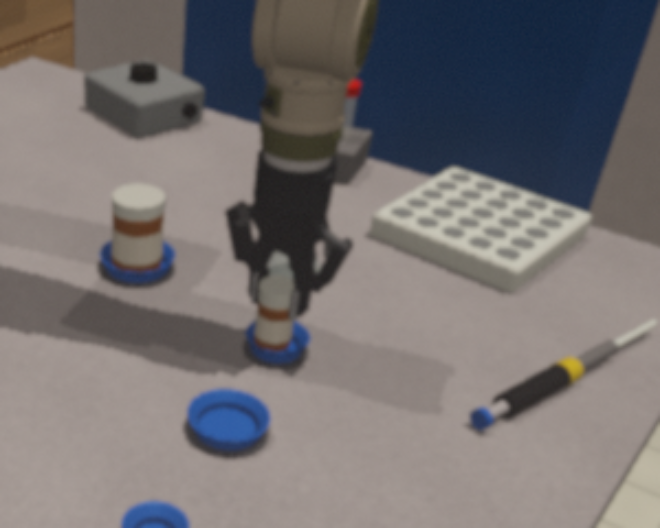

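```bash
python3 -m jog '[[1,0,0,0,0],[1,0,0,0,0]]' >/dev/null; python3 go.py 
python3 -m jog '[[1,0,0,0.002,0],[1,0,0,0,0],[1,0,0,0,0]]' >/dev/null; python3 go.py
```

```text
t 13.13 tcp [0.5919 0.2351 0.0632] yaw 90.02 zz -1.0 F [-2.3  0.6  2.7] gap 0.04 grip 41.1
t 13.38 tcp [0.5923 0.2357 0.0626] yaw 90.04 zz -1.0 F [-4.1  0.4 11.4] gap 0.0394 grip 41.7
```

The force points to −x, so the jar is on the +x side of the cone. I'll back off and shift −x by 4 mm.

```bash
python3 -m jog '[[1,0,0,-0.004,0],[1,0,-0.004,0,0],[1,0,0,0,0],[1,0,0,0.002,0],[1,0,0,0,0]]' >/dev/null; python3 go.py 
python3 -m jog '[[1,0,0,0.002,0],[1,0,0,0.002,0],[1,0,0,0,0],[1,0,0,0,0]]' >/dev/null; python3 go.py
```

```text
t 13.8 tcp [0.59   0.2356 0.0635] yaw 90.02 zz -1.0 F [4.8 1.3 0.2] gap 0.0397 grip 41.1
t 14.13 tcp [0.5904 0.2363 0.0628] yaw 90.05 zz -1.0 F [-0.3  1.9 19.3] gap 0.0397 grip 42.5
```

```bash
python3 -m jog '[[1,0,0,-0.004,0],[1,0,0,-0.02,0],[1,0,0,-0.02,0],[1,0,0,0,0],[1,0,0,0,0]]' >/dev/null; python3 go.py 
python3 - <<'E'
from h import *
a=cam("scene"); t=cam("top")
p=proj(a,[[.592,.235,.03]])[0].astype(int); q=proj(t,[[.592,.235,.03]])[0].astype(int)
print(p,q)
f=lambda i,u:cv2.resize(i[u[1]-50:u[1]+50,u[0]-33:u[0]+33,::-1],None,fx=6,fy=6,interpolation=2)
cv2.imwrite("pics/s6.png",np.hstack([f(a["img"],p),f(t["img"],q)]))
E
```

```text
t 14.55 tcp [0.5881 0.2352 0.1032] yaw 90.02 zz -1.0 F [ 0.2  0.7 -1.5] gap 0.0402 grip 41.9
[374 178] [177 174]
```

View pics/s6.png

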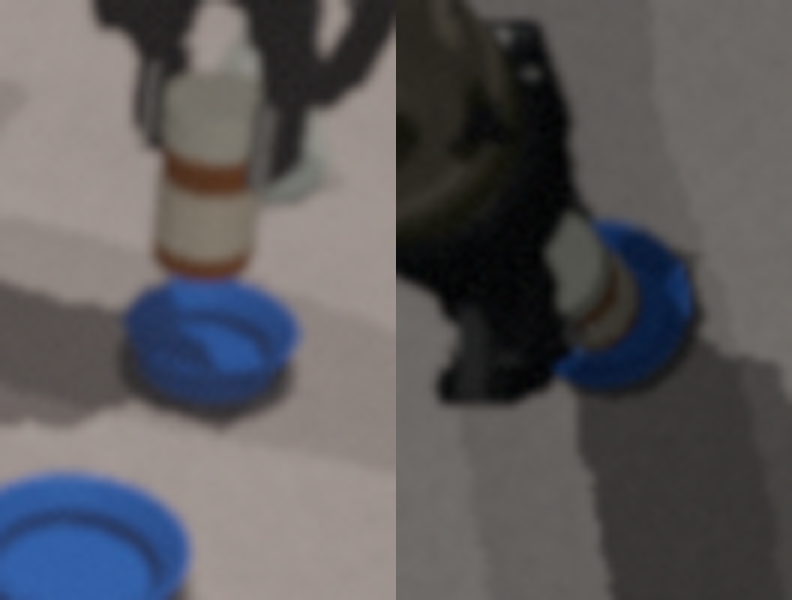

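```bash
python3 - <<'E'
from h import *
a=cam("scene"); x,y=.5881,.2360
pr=proj(a,[[x,y,.052],[x,y,.124],[x,y,.106],[x,y,.045],[.5931,.2349,.022],[.5931,.2349,.005]])
print(((pr-[341,128])*6).round(0).tolist())
t=cam("top")
m=cv2.inRange(cv2.cvtColor(a["img"],cv2.COLOR_RGB2HSV),(100,130,40),(130,255,255))
# inner floor ellipse / rim extremes in scene for empty holders a,c: horizontal extremes
th=np.linspace(0,2*np.pi,720)
for k,(hx,hy,r) in dict(a=(.6643,-.073,.026),b=(.5931,.2349,.0315),c=(.6282,.0898,.037)).items():
    R=proj(a,np.c_[hx+r*np.cos(th),hy+r*np.sin(th),np.full(720,.022)]); B=proj(a,np.c_[hx+r*np.cos(th),hy+r*np.sin(th),np.full(720,.0)])
    u=R.mean(0); n,lab,st,ce=cv2.connectedComponentsWithStats(m); i=lab[int(u[1]),int(u[0])]
    if i==0: i=lab[int(u[1])+4,int(u[0])]
    s=st[i]; print(k,"seen x",s[0],s[0]+s[2]-1,"y",s[1],s[1]+s[3]-1,"pred",R.min(0).round(1),R.max(0).round(1),B.max(0).round(1))
E
```

```text
[[198.0, 254.0], [220.0, 92.0], [214.0, 134.0], [196.0, 269.0], [199.0, 323.0], [194.0, 358.0]]
a seen x 306 334 y 259 282 pred [304.7 257.9] [332.5 278. ] [331.8 286.1]
b seen x 363 389 y 175 194 pred [360.8 174.5] [387.7 189.6] [386.5 197.3]
c seen x 336 371 y 208 233 pred [334.4 206.9] [369.3 229. ] [368.3 236.9]
```

The jar looks slightly tilted in the hand. I'll overlay an upright prediction at the TCP in both views.

```bash
python3 - <<'E'
from h import *
from workcell import env
a=cam("scene"); t=cam("top"); x,y,z=env.get_state()["tcp_pos"]; b=z-.0513; print(x,y,z)
th=np.linspace(0,2*np.pi,60); out=[]
for c,u0 in((a,(374,170)),(t,(177,174))):
    i=cv2.resize(c["img"][u0[1]-50:u0[1]+50,u0[0]-33:u0[0]+33,::-1],None,fx=6,fy=6,interpolation=2)
    for X,Y,Z,r,col in((x,y,b,.0195,(0,255,0)),(x,y,b+.072,.0205,(0,255,0)),(x,y,b+.054,.0205,(0,255,0)),(.5931,.2349,.022,.0315,(0,255,255))):
        p=(proj(c,np.c_[X+r*np.cos(th),Y+r*np.sin(th),np.full(60,Z)])+.5-[u0[0]-33,u0[1]-50])*6
        cv2.polylines(i,[p.round().astype(int)],True,col,1)
    out.append(i)
cv2.imwrite("pics/s7.png",np.hstack(out))
E
```

```text
0.5874615828442682 0.235016622474652 0.10181318158947963
```

View pics/s7.png

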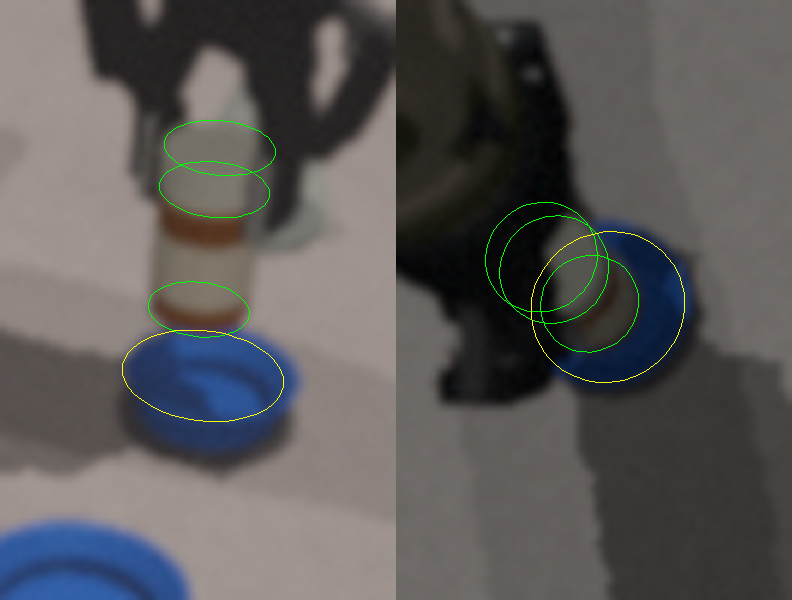

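The jar is upright and at the TCP. Little y force can pass through the pads, because the jar can pivot about the line of the pads. The F_y sign and the scene view both suggest the holder is further +y, so I'll shift +4 mm in y and +2 mm in x and retry.

```bash
python3 -m jog '[[1,0.004,0.002,0,0],[1,0,0,0.015,0],[1,0,0,0.015,0],[1,0,0,0.006,0],[1,0,0,0,0]]' >/dev/null; python3 go.py 
python3 -m jog '[[1,0,0,0.002,0],[1,0,0,0.002,0],[1,0,0,0,0],[1,0,0,0,0]]' >/dev/null; python3 go.py
python3 -m jog '[[1,0,0,0.002,0],[1,0,0,0,0],[1,0,0,0,0]]' >/dev/null; python3 go.py
```

```text
t 15.27 tcp [0.5899 0.2391 0.0656] yaw 90.02 zz -1.0 F [ 1.2 -0.6 -1.6] gap 0.0396 grip 41.8
t 15.6 tcp [0.5906 0.2394 0.0638] yaw 90.03 zz -1.0 F [ 0.3 -0.4 -1.2] gap 0.04 grip 42.0
t 15.85 tcp [0.5911 0.2392 0.0617] yaw 90.01 zz -1.0 F [ 2.4 -0.8  0.3] gap 0.0401 grip 41.9
```

```bash
python3 -m jog '[[1,0,0.0015,0,0],[1,0,0,0.002,0],[1,0,0,0,0],[1,0,0,0,0]]' >/dev/null; python3 go.py 
python3 -m jog '[[1,0,0,0.002,0],[1,0,0,0,0],[1,0,0,0,0]]' >/dev/null; python3 go.py
```

```text
t 16.18 tcp [0.5915 0.2392 0.0588] yaw 90.03 zz -1.0 F [-0.   0.5 -1.8] gap 0.0394 grip 41.9
t 16.43 tcp [0.5916 0.2393 0.057 ] yaw 90.03 zz -1.0 F [ 0.3 -0.4 -1.4] gap 0.0396 grip 41.9
```

```bash
python3 -m jog '[[1,0,0,0.001,0],[1,0,0,0,0],[1,0,0,0,0]]' >/dev/null; python3 go.py
python3 -m jog '[[1,0,0,0.001,0],[1,0,0,0,0],[1,0,0,0,0]]' >/dev/null; python3 go.py
```

```text
t 16.68 tcp [0.5919 0.2394 0.0566] yaw 90.03 zz -1.0 F [-0.7  0.5  2.6] gap 0.04 grip 42.1
t 16.93 tcp [0.592  0.2395 0.0565] yaw 90.04 zz -1.0 F [-2.4 -0.3  8.2] gap 0.0402 grip 42.5
```

```bash
python3 -m jog '[[-1,0,0,0,0],[-1,0,0,0,0],[-1,0,0,0,0],[-1,0,0,0,0],[-1,0,0,0,0]]' >/dev/null;  python3 go.py
python3 -m jog '[[-1,0,0,-0.01,0],[-1,0,0,-0.02,0],[-1,0,0,-0.03,0],[-1,0,0,-0.03,0],[-1,0,0,-0.02,0]]' >/dev/null
python3 -m jog '[[-1,-0.015,0,0,0],[-1,-0.03,0.002,0,0],[-1,-0.035,0.002,0,0],[-1,-0.035,0.002,0,0],[-1,-0.035,0.002,0,0]]' >/dev/null
python3 -m jog '[[-1,-0.035,0.002,0,0],[-1,-0.035,0.002,0,0],[-1,-0.035,0.002,0,0],[-1,-0.035,0.002,0,0],[-1,-0.035,0.002,0,0]]' >/dev/null
python3 -m jog '[[-1,-0.035,0.002,0,0],[-1,-0.035,0.002,0,0],[-1,-0.035,0.002,0,0],[-1,-0.03,0.001,0,0],[-1,-0.0097,0,0,0]]' >/dev/null
python3 -m jog '[[-1,0,0,0,0],[-1,0,0,0,0]]' >/dev/null;  python3 go.py .6169 -.2302 .058
python3 - <<'E'
from m import *
c=cam("top")
for k,p in dict(d=(.371,.274,.099),b=(.592,.239,.077)).items(): print(k,lidtop(c,proj(c,[p])[0],J[k][0],J[k][1]+.005))
E
```

```text
t 17.35 tcp [0.5918 0.2392 0.055 ] yaw 90.02 zz -1.0 F [ 0.7  0.1 -0.9] gap 0.0855 grip 0.0
t 19.18 tcp [ 0.6164 -0.2305  0.1649] yaw 89.95 zz -1.0 F [-0.3  0.5  0.7] gap 0.0854 grip 0.0
tool shift [0.0002 0.0006 0.1069]
d (array([0.38084155, 0.28372301]), np.float64(0.04205598603178214))
b (array([0.59259049, 0.23889559]), np.float64(0.038720637593099405))
```

```bash
python3 -m jog '[[-1,0,0,0.015,0],[-1,0,0,0.03,0],[-1,0,0,0.03,0],[-1,0,0,0.02,0],[-1,0,0,0.01,0]]' >/dev/null
python3 -m jog '[[-1,0,0,0.002,0],[-1,0,0,0,0],[-1,0,0,0,0]]' >/dev/null;  python3 go.py .6169 -.2302 .058
python3 -m jog '[[1,0,0,0,0],[1,0,0,0,0],[1,0,0,0,0],[1,0,0,0,0],[1,0,0,0,0]]' >/dev/null
python3 -m jog '[[1,0,0,0,0],[1,0,0,0,0],[1,0,0,0,0],[1,0,0,0,0],[1,0,0,0,0]]'>/dev/null; python3 go.py
python3 -m jog '[[1,0,0,-0.01,0],[1,0,0,-0.02,0],[1,0,0,-0.025,0],[1,0,0,-0.025,0],[1,0,0,-0.02,0]]' >/dev/null
python3 -m jog '[[1,0,0,0,0],[1,0,0,0,0]]'>/dev/null; python3 go.py .6282 .0918 .163
```

```text
t 19.9 tcp [ 0.6182 -0.2301  0.0599] yaw 90.08 zz -1.0 F [-0.2 -0.2  0.4] gap 0.0855 grip 0.0
tool shift [-0.0001 -0.0013  0.0019]
t 20.73 tcp [ 0.6179 -0.2309  0.0599] yaw 90.02 zz -1.0 F [-1.1  0.1  5.2] gap 0.0509 grip 41.5
t 21.32 tcp [ 0.6178 -0.2309  0.1597] yaw 90.02 zz -1.0 F [ 0.5  0.5 -2. ] gap 0.0504 grip 42.0
tool shift [ 0.3227  0.0105 -0.0037]
```

```bash
python3 -m jog '[[1,0.01,0,0,0],[1,0.02,0,0,0],[1,0.03,0.001,0,0],[1,0.03,0.001,0,0],[1,0.03,0.001,0,0]]' >/dev/null
python3 -m jog '[[1,0.03,0.001,0,0],[1,0.03,0.001,0,0],[1,0.03,0.001,0,0],[1,0.03,0.001,0,0],[1,0.03,0.001,0,0]]' >/dev/null
python3 -m jog '[[1,0.03,0.0015,0,0],[1,0.0227,0.001,0,0],[1,0,0,0,0],[1,0,0,0,0],[1,0,0,0,0]]' >/dev/null;python3 go.py .6282 .0918 .074
python3 -m jog '[[1,0,0,0.015,0],[1,0,0,0.025,0],[1,0,0,0.02,0],[1,0,0,0.015,0],[1,0,0,0.008,0]]' >/dev/null
python3 -m jog '[[1,0,0,0.003,0],[1,0,0,0,0],[1,0,0,0,0]]' >/dev/null;python3 go.py .6282 .0918 .065
python3 -m jog '[[1,0,0,0.002,0],[1,0,0,0.001,0],[1,0,0,0,0],[1,0,0,0,0]]' >/dev/null;python3 go.py .6282 .0918 .065
```

```text
t 22.57 tcp [0.6263 0.0926 0.1567] yaw 90.06 zz -1.0 F [-0.1  0.4 -1.5] gap 0.0512 grip 42.0
tool shift [-0.0007  0.0022  0.0827]
t 23.23 tcp [0.6276 0.0916 0.0726] yaw 89.96 zz -1.0 F [ 1.4 -0.1 -1.8] gap 0.0509 grip 42.2
tool shift [0.0002 0.0006 0.0076]
t 23.57 tcp [0.6281 0.0919 0.0714] yaw 90.02 zz -1.0 F [-2.5 -1.2  7.3] gap 0.0506 grip 43.0
tool shift [-0.0001  0.0001  0.0064]
```

```bash
python3 -m jog '[[1,0,0,-0.004,0],[1,-0.002,-0.0025,0,0],[1,0,0,0,0],[1,0,0,0.003,0],[1,0,0,0,0]]' >/dev/null;python3 go.py
python3 -m jog '[[1,0,0,0.002,0],[1,0,0,0,0],[1,0,0,0,0]]' >/dev/null;python3 go.py .6282 .0918 .065
```

```text
t 23.98 tcp [0.6266 0.0901 0.0716] yaw 90.02 zz -1.0 F [2.8 0.5 7.5] gap 0.0508 grip 43.0
t 24.23 tcp [0.6268 0.0901 0.0714] yaw 90.02 zz -1.0 F [-0.8 -0.6 16.1] gap 0.0507 grip 43.9
tool shift [0.0017 0.0013 0.0064]
```

```bash
python3 -m jog '[[1,0,0,-0.006,0],[1,0.0055,0.001,0,0],[1,0,0,0,0],[1,0,0,0.003,0],[1,0,0,0,0]]' >/dev/null;python3 go.py
python3 -m jog '[[1,0,0,0.002,0],[1,0,0,0,0],[1,0,0,0,0]]' >/dev/null;python3 go.py .6282 .0918 .065
```

```text
t 24.65 tcp [0.6278 0.095  0.072 ] yaw 90.0 zz -1.0 F [ 3.6 -4.   5.4] gap 0.0507 grip 43.6
t 24.9 tcp [0.628  0.0946 0.0718] yaw 89.98 zz -1.0 F [ 1.5 -5.5 15.1] gap 0.0507 grip 44.2
tool shift [-0.0028  0.0002  0.0068]
```

```bash
python3 -m jog '[[1,0,0,-0.015,0],[1,0,0,-0.03,0],[1,0,0,-0.03,0],[1,0,0,0,0],[1,0,0,0,0]]' >/dev/null;python3 go.py
python3 - <<'E'
from m import *
a=cam("scene"); t=cam("top"); x,y,z=env.get_state()["tcp_pos"]; b=z-.0599; print(x,y,z)
th=np.linspace(0,2*np.pi,60); out=[]
for c,z0 in((a,.03),(t,.03)):
    u0=proj(c,[[.628,.09,.06]])[0].astype(int)
    i=cv2.resize(c["img"][u0[1]-50:u0[1]+50,u0[0]-33:u0[0]+33,::-1],None,fx=6,fy=6,interpolation=2)
    for X,Y,Z,r,col in((x,y,b,.025,(0,255,0)),(x,y,b+.082,.026,(0,255,0)),(.6282,.0898,.022,.037,(0,255,255)),(.6282,.0898,.005,.029,(0,255,255))):
        p=(proj(c,np.c_[X+r*np.cos(th),Y+r*np.sin(th),np.full(60,Z)])+.5-[u0[0]-33,u0[1]-50])*6
        cv2.polylines(i,[p.round().astype(int)],True,col,1)
    out.append(i)
cv2.imwrite("pics/s8.png",np.hstack(out))
# inner floor of empty holders, brighter blue
for n,c in(("top",t),("scene",a)):
    B=c["img"][:,:,2].astype(int)-c["img"][:,:,0]
    for k,h,r in(("a",(.6643,-.073),.018),("c",(.6282,.0898),.029)):
        P=np.array([ [h[0]+dx,h[1]+dy,.005] for dx in np.arange(-.05,.051,.004) for dy in (0,)])
        Q=np.array([ [h[0],h[1]+dy,.005] for dy in np.arange(-.05,.051,.004)])
        f=lambda P:[int(v) for v in cv2.remap(B.astype(np.float32),proj(c,P)[None].astype(np.float32),None,1)[0]]
        print(n,k,"x",f(P)); print(n,k,"y",f(Q))
E
```

```text
t 25.32 tcp [0.6262 0.0964 0.1449] yaw 90.06 zz -1.0 F [ 0.2  0.  -2.1] gap 0.0509 grip 43.6
0.6244781471806268 0.09617575180575295 0.1423341861983917
top a x [-6, -6, -6, -6, -6, -3, 7, 56, 72, 74, 81, 82, 82, 83, 82, 82, 82, 74, 60, 69, 71, 60, 16, -5, -6, -6]
top a y [-6, -6, -6, -6, -1, 39, 71, 70, 69, 79, 83, 82, 82, 83, 83, 82, 80, 72, 70, 52, 3, -6, -6, -6, -6, -6]
top c x [-5, -4, -4, -3, -2, 0, 3, 12, 17, 25, 36, 32, 4, -7, -6, -8, -14, -16, -11, -7, -4, -5, -6, -5, -6, -5]
top c y [-6, -6, -1, 44, 75, 70, 71, 60, 57, 56, 54, 36, 2, -4, -5, -11, -8, -5, -11, -12, -12, -14, -15, -16, -16, -17]
scene a x [-15, -15, -15, -15, 9, 86, 103, 100, 82, 94, 116, 117, 116, 116, 116, 114, 109, 95, 70, 17, -4, -9, -14, -15, -15, -15]
scene a y [-15, -15, -15, -15, -14, -8, -2, 16, 60, 97, 112, 115, 116, 115, 116, 116, 114, 94, 65, 80, 99, 101, 104, 63, 0, -15]
scene c x [-8, 3, 47, 65, 62, 59, 57, 62, 62, 62, 65, 68, 67, 59, 56, 66, 75, 72, 74, 92, 80, 48, 9, -4, -10, -14]
scene c y [-15, -14, -9, -2, 11, 37, 54, 72, 84, 77, 74, 73, 68, 60, 56, 55, 56, 73, 98, 103, 89, 64, 68, 83, 93, 93]
```

View pics/s8.png

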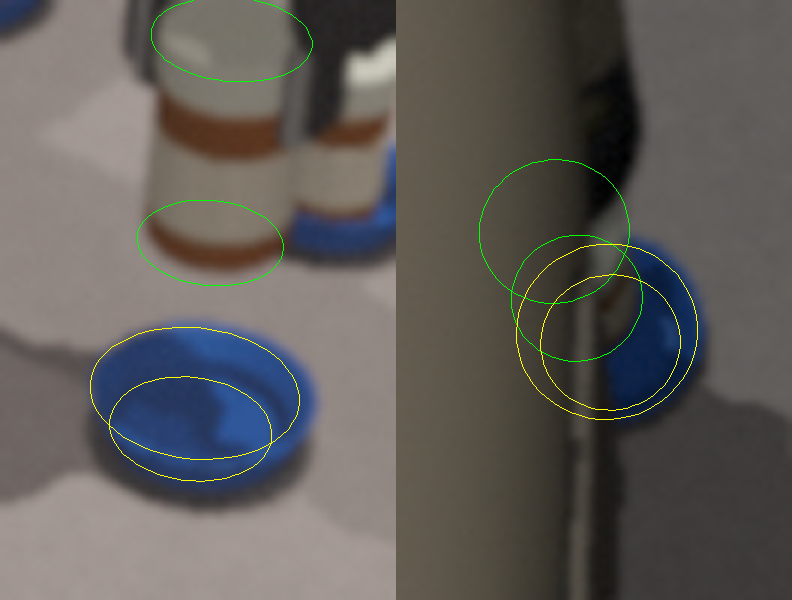

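The outer silhouette's near side shows the cup wall down to its foot, so my holder fits are biased toward the camera. The inner-floor scan also puts holder_a further out. Corrected holder c centre is about (.631,.091), so I'll retry with +4 mm x and −4 mm y.

```bash
python3 -m jog '[[1,-0.004,0.004,0.01,0],[1,0,0,0.025,0],[1,0,0,0.02,0],[1,0,0,0.01,0],[1,0,0,0.003,0]]' >/dev/null
python3 -m jog '[[1,0,0,0.002,0],[1,0,0,0,0],[1,0,0,0,0]]' >/dev/null;python3 go.py
python3 -m jog '[[1,0,0,0.002,0],[1,0,0,0.001,0],[1,0,0,0,0],[1,0,0,0,0]]' >/dev/null;python3 go.py .631 .091 .065
```

```text
t 26.08 tcp [0.6303 0.0918 0.0748] yaw 90.03 zz -1.0 F [-0.5  0.7 -1. ] gap 0.0511 grip 43.7
t 26.42 tcp [0.6301 0.0918 0.0716] yaw 90.03 zz -1.0 F [-0.2 -1.  -1.7] gap 0.051 grip 43.7
tool shift [-0.0008  0.0009  0.0066]
```

No contact this time. Continue down.

```bash
python3 -m jog '[[1,0,0,0.002,0],[1,0,0,0.001,0],[1,0,0,0,0],[1,0,0,0,0]]' >/dev/null;python3 go.py
python3 -m jog '[[1,0,0,0.002,0],[1,0,0,0,0],[1,0,0,0,0]]' >/dev/null;python3 go.py .631 .091 .065
```

```text
t 26.75 tcp [0.6298 0.0918 0.0681] yaw 90.03 zz -1.0 F [-0.3  0.1 -1.6] gap 0.0511 grip 43.7
t 27.0 tcp [0.6298 0.0918 0.0661] yaw 90.02 zz -1.0 F [-1.1  0.5 -1.9] gap 0.0508 grip 43.7
tool shift [-0.0008  0.0012  0.0011]
```

```bash
python3 -m jog '[[1,0,0,0.001,0],[1,0,0,0,0],[1,0,0,0,0]]' >/dev/null;python3 go.py
python3 -m jog '[[1,0,0,0.001,0],[1,0,0,0,0],[1,0,0,0,0]]' >/dev/null;python3 go.py
python3 -m jog '[[1,0,0,0.001,0],[1,0,0,0,0],[1,0,0,0,0]]' >/dev/null;python3 go.py
```

```text
t 27.25 tcp [0.6299 0.0918 0.0652] yaw 90.03 zz -1.0 F [-0.   0.4 -1.5] gap 0.051 grip 43.7
t 27.5 tcp [0.63   0.0917 0.0649] yaw 90.03 zz -1.0 F [-2.3 -0.2  3.5] gap 0.0505 grip 44.2
t 27.75 tcp [0.6301 0.0916 0.0649] yaw 90.02 zz -1.0 F [-4.  -1.9  8.8] gap 0.0506 grip 44.8
```

Jar c is on the floor (.0649 = grasp height + 5 mm). Release, rise, move over jar a with a partial opening, and fit holder a's inner floor.

```bash
python3 -m jog '[[-1,0,0,0,0],[-1,0,0,0,0],[-1,0,0,0,0],[-1,0,0,0,0],[-1,0,0,0,0]]' >/dev/null
python3 -m jog '[[-1,0,0,-0.01,0],[-1,0,0,-0.02,0],[-1,0,0,-0.03,0],[-1,0,0,-0.03,0],[-1,0,0,-0.01,0]]' >/dev/null
python3 -m jog '[[-0.3,-0.0145,-0.0105,0,0],[-0.3,-0.025,-0.018,0,0],[-0.3,-0.025,-0.018,0,0],[-0.3,-0.025,-0.018,0,0],[-0.3,-0.025,-0.018,0,0]]' >/dev/null
python3 -m jog '[[-0.3,-0.025,-0.018,0,0],[-0.3,-0.025,-0.018,0,0],[-0.3,-0.025,-0.018,0,0],[-0.3,-0.025,-0.018,0,0],[-0.3,0,0,0,0]]' >/dev/null
python3 -m jog '[[-0.3,0,0,0,0],[-0.3,0,0,0,0]]' >/dev/null;python3 go.py .4756 -.1227 .042
python3 - <<'E'
from m import *
for n,th in(("top",77),("scene",104)):
    c=cam(n); B=c["img"][:,:,2].astype(int)-c["img"][:,:,0]
    u=proj(c,[[.6665,-.072,.005]])[0]; 
    Bf=cv2.resize(np.clip(B,0,255).astype(np.uint8),None,fx=4,fy=4,interpolation=1)
    m=cv2.morphologyEx((Bf>th).astype(np.uint8)*255,cv2.MORPH_OPEN,np.ones((9,9)))
    k=blob(m,(u+.5)*4).reshape(-1,2)/4-.375; ct,D=circ(ray(c,k,.005)); print(n,ct,D, Bf[int(u[1]*4)+2,int(u[0]*4)+2])
    m=(Bf>25).astype(np.uint8)*255
    for nm,h0 in dict(a=(.6665,-.072)).items():
        k=blob(m,(u+.5)*4).reshape(-1,2)/4-.375; P=ray(c,k,.022); o=c["T"][:2,3]; v=np.array(h0)-o; v/=np.hypot(*v)
        far=P[(P-h0)@v>-0.003]; print("far half",circ(far))
E
```

```text
t 29.58 tcp [ 0.4759 -0.1229  0.1636] yaw 89.99 zz -1.0 F [ 0.7 -0.7  0.1] gap 0.0551 grip 0.0
tool shift [ 0.0002 -0.0004  0.1216]
top [ 0.67621302 -0.07864543] 0.010496278589820307 75
far half (array([ 0.66646806, -0.07343852]), np.float64(0.05779955518759986))Traceback (most recent call last):
  File "<stdin>", line 7, in <module>
  File "m.py", line 6, in blob
    return min(cs,key=lambda k:np.hypot(*(k.reshape(-1,2).mean(0)-uv)))
ValueError: min() iterable argument is empty
```

```bash
python3 -m jog '[[-0.3,0,0,0.015,0],[-0.3,0,0,0.03,0],[-0.3,0,0,0.03,0],[-0.3,0,0,0.025,0],[-0.3,0,0,0.015,0]]' >/dev/null
python3 -m jog '[[-0.3,0,0,0.006,0],[-0.3,0,0,0,0],[-0.3,0,0,0,0]]' >/dev/null;  python3 go.py .4756 -.1227 .042
python3 -m jog '[[1,0,0,0,0],[1,0,0,0,0],[1,0,0,0,0],[1,0,0,0,0],[1,0,0,0,0]]' >/dev/null
python3 -m jog '[[1,0,0,0,0],[1,0,0,0,0],[1,0,0,0,0]]'>/dev/null; python3 go.py
python3 -m jog '[[1,0,0,-0.01,0],[1,0,0,-0.02,0],[1,0,0,-0.025,0],[1,0,0,-0.025,0],[1,0,0,-0.02,0]]' >/dev/null
python3 -m jog '[[1,0,0,0,0],[1,0,0,0,0],[1,0,0,0,0]]'>/dev/null; python3 go.py .667 -.0725 .063
```

```text
t 30.35 tcp [ 0.4762 -0.1223  0.0426] yaw 90.1 zz -1.0 F [ 1.1  0.3 -1. ] gap 0.0558 grip 0.0
tool shift [-0.0004 -0.0006  0.0006]
t 31.02 tcp [ 0.4767 -0.1232  0.0437] yaw 90.02 zz -1.0 F [-0.9  1.1  6.6] gap 0.029 grip 39.3
t 31.68 tcp [ 0.4751 -0.1226  0.142 ] yaw 90.02 zz -1.0 F [ 0.2 -0.  -1.2] gap 0.0289 grip 39.6
tool shift [0.05   0.192  0.0789]
```

```bash
python3 -m jog '[[1,0.003,0.0105,0,0],[1,0.007,0.027,0,0],[1,0.008,0.031,0,0],[1,0.008,0.031,0,0],[1,0.008,0.031,0,0]]' >/dev/null
python3 -m jog '[[1,0.008,0.031,0,0],[1,0.006,0.02,0,0],[1,0.002,0.01,0,0],[1,0,0,0,0],[1,0,0,0,0]]' >/dev/null; python3 go.py .667 -.0725 .058
python3 -m jog '[[1,0,0,0.012,0],[1,0,0,0.022,0],[1,0,0,0.022,0],[1,0,0,0.012,0],[1,0,0,0.008,0]]' >/dev/null
python3 -m jog '[[1,0,0,0.005,0],[1,0,0,0.002,0],[1,0,0,0,0],[1,0,0,0,0]]' >/dev/null;python3 go.py .667 -.0725 .0487
```

```text
t 32.52 tcp [ 0.6668 -0.072   0.14  ] yaw 90.07 zz -1.0 F [-0.3 -0.1  0.2] gap 0.0287 grip 39.7
tool shift [-0.0006  0.0005  0.082 ]
t 33.27 tcp [ 0.6677 -0.0729  0.0604] yaw 90.02 zz -1.0 F [ 0.7 -0.4 -1. ] gap 0.0287 grip 39.7
tool shift [ 0.0004 -0.0007  0.0117]
```

```bash
python3 -m jog '[[1,0,0,0.002,0],[1,0,0,0.002,0],[1,0,0,0,0],[1,0,0,0,0]]' >/dev/null;python3 go.py
python3 -m jog '[[1,0,0,0.002,0],[1,0,0,0.001,0],[1,0,0,0,0],[1,0,0,0,0]]' >/dev/null;python3 go.py .667 -.0725 .0487
```

```text
t 33.6 tcp [ 0.667  -0.0727  0.0554] yaw 90.02 zz -1.0 F [ 0.1 -1.3 -1.5] gap 0.0289 grip 39.7
t 33.93 tcp [ 0.6669 -0.0726  0.0521] yaw 90.03 zz -1.0 F [ 0.   0.3 -1.5] gap 0.029 grip 39.7
tool shift [0.0001 0.0001 0.0034]
```

It's inside the bore. Next is the floor.

```bash
python3 -m jog '[[1,0,0,0.002,0],[1,0,0,0.001,0],[1,0,0,0,0],[1,0,0,0,0]]' >/dev/null;python3 go.py
python3 -m jog '[[1,0,0,0.001,0],[1,0,0,0,0],[1,0,0,0,0]]' >/dev/null;python3 go.py
python3 -m jog '[[1,0,0,0.001,0],[1,0,0,0,0],[1,0,0,0,0]]' >/dev/null;python3 go.py
```

```text
t 34.27 tcp [ 0.6669 -0.0727  0.0491] yaw 90.02 zz -1.0 F [ 0.3 -0.7 -0.9] gap 0.0287 grip 39.7
t 34.52 tcp [ 0.6672 -0.0727  0.0488] yaw 90.03 zz -1.0 F [-1.  -0.5  1.9] gap 0.0289 grip 40.0
t 34.77 tcp [ 0.6673 -0.0728  0.0487] yaw 90.03 zz -1.0 F [-3.8  1.   7.7] gap 0.0288 grip 40.6
```

```bash
python3 -m jog '[[-0.3,0,0,0,0],[-0.3,0,0,0,0],[-0.3,0,0,0,0],[-0.3,0,0,0,0],[-0.3,0,0,0,0]]' >/dev/null;python3 go.py
python3 -m jog '[[-0.3,0,0,-0.01,0],[-0.3,0,0,-0.03,0],[-0.3,0,0,-0.035,0],[-0.3,0,0,-0.035,0],[-0.3,0,0,-0.03,0]]' >/dev/null
python3 -m jog '[[-1,-0.02,-0.02,0,0],[-1,-0.03,-0.03,0,0],[-1,-0.03,-0.03,0,0],[-1,-0.03,-0.03,0,0],[-1,-0.03,-0.03,0,0]]' >/dev/null
python3 -m jog '[[-1,-0.03,-0.03,0,0],[-1,-0.02,-0.02,0,0],[-1,0,0,0,0],[-1,0,0,0,0]]' >/dev/null;python3 go.py
python3 - <<'E'
from h import *
c=cam("scene"); cv2.imwrite("pics/f.png",cv2.resize(c["img"][90:370,100:450,::-1],None,fx=2.1,fy=2.1,interpolation=2))
E
```

```text
t 35.18 tcp [ 0.6669 -0.0726  0.0469] yaw 90.03 zz -1.0 F [ 0.  -0.7  0.6] gap 0.0554 grip 0.0
t 36.35 tcp [ 0.4789 -0.2614  0.1883] yaw 89.83 zz -1.0 F [0.3 0.7 0.5] gap 0.0857 grip 0.0
```

View pics/f.png

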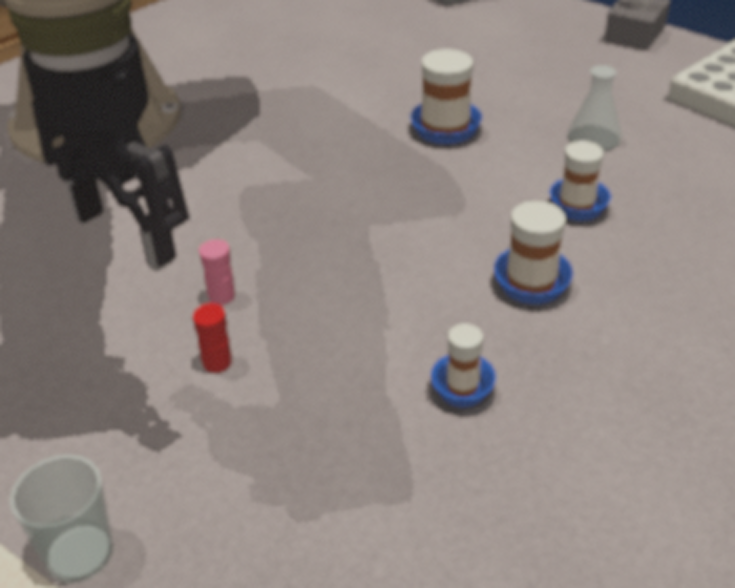

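All four jars stand upright in their holders: d (447,95), b (580,180), c (535,250) and a (463,360). The beaker, flask and look-alikes have not moved.

```bash
python3 -c "
from workcell import env
print(env.hand_in())"
```

```text
the job is handed in; nothing more can be done
None
```

All four jars are upright and down on the floor of their matching holders, the beaker and flask were not touched, and the job was handed in at about 36 s; jars b and c touched their holder rims (under 20 N) before I corrected their positions.

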